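# Unlatch the spring-jaw engraving vise and hold it open at the mark

### The job

The finished wooden piece in the engraving vise has to be changed, so open the vise and hold it: take the orange-handled square key from the wooden tool block, push it fully down into the square socket of the vise's brass latch and turn it anticlockwise (seen from above) as far as it goes, so that the steel hook swings clear of the jaw. Leave the key in the socket, pull the spring-loaded jaw open by its upright black handle until the white index line on the jaw stands at the red rider, and finish still gripping the handle and holding the jaw there against its spring. Leave the wooden piece lying in the vise, and do not knock the dark square piece, the parts pot or the loupe about.

Things in the scene. Friction and masses are not known exactly. Their poses are not given: they have to be found in the camera images.
- key_grip (a point): Centre of the orange grip of the loose upright key (60 g). Axes are the key's: z up its stem; the grip is a flat plate 11 mm thick along x, 36 wide along y, 26 tall (point half-way up). Below it an 11 mm neck, 12 mm thick, and a round collar 23 mm across, 4 mm thick, its underside 27 mm below this point; then a square bit.
- key_collar (a point): Centre of the underside of the key's collar, on the key's axis; axes as key_grip. Below it is the steel bit, 12x12 mm and 16 mm long, its sides along x and y, its last 3 mm tapered. At the start the bit stands loosely in a hole of the wooden block and the collar rests on the block's top, so lift it more than 16 mm.
- key_block: Fixed wooden tool block 105x46x30 mm, long along its x; origin under its centre. The key stands at x = -34 mm; small burrs stand 52 to 77 mm from the key towards +x, their tops under 60 mm above the bench.
- lock_socket (a point): Centre of the mouth of the square socket (14x14 mm, 17.5 deep, opening up) in the brass latch barrel, 32 mm across, at the vise's right rear; 48 mm above the bench. x, y lie along the socket's sides and turn with the barrel. The bit has 1 mm play a side and fits at any quarter turn; fully in, the collar rests here. The key turns up to 0.19 rad before it drives the barrel.
- lock (a joint): Turn of the latch barrel, rad: 0 to 0.04 at the start (latched), grows anticlockwise from above, hard stop at 1.10; stays where left (0.05 N m friction). A steel hook arm, 79 mm long, 35 to 40 mm above the bench, turns with it: latched it runs forward along the vise and blocks a pin on the jaw; from 0.4 it is clear; at 1.10 it points to the right.
- jaw_handle (a point): Point in the black pull handle of the moving jaw, 13 mm below its top. The handle is an upright plate 12 mm thick along x, 44 wide along y, top 77 mm above the bench, free in front and behind down to 38 mm above the bench, with 60 mm clear behind it. Axes are the vise's: x to its rear; the jaw is pulled open along -x; z up.
- jaw (a joint): Travel of the moving jaw, m: about 0 where it clamps the wooden piece (its start), grows as it is pulled open, end stop at 0.046. A spring draws it shut with about 6 N at 0, rising to about 11 N at 0.04; it shuts again if let go.
- jaw_index (a point): Upper end of the white index line at the left end of the moving jaw's top, 46 mm above the bench; moves with the jaw. The jaw is at the mark when this point and rider_mark lie at the same place along the vise's x. Axes as jaw_handle.
- rider_mark (a point): Tip of the red rider (7 mm wide along the scale) on the scale at the vise's left edge, 36 mm above the bench; it does not move. At the start it lies 18 to 36 mm from the index line in the pull direction. Axes as jaw_handle.
- vise: The fixed vise: dark grey base 194x108 mm, bed 30 mm above the bench, jaws to 49 mm. Origin on the bench; x points to its rear, y to its left. In this frame the handle starts at x = -95 mm, the jaw's clamping face at x = 0, and the latch axis is at x = 52, y = -58 mm. A key in the latch stands up to 88 mm above the bench.
- plaque_center (a point): Centre of the light wooden workpiece (rounded plate 30x60x10 mm, 12 g) on the vise's bed, 30 mm above the bench, clamped across its 30 mm width. It stays there.
- next_center (a point): Centre of the dark square workpiece (46x46x9 mm) on the bench to the left of the vise; a bystander.
- pot: Round clear parts pot with blue lid, 43 mm across, 31 mm tall, to the right of the vise; origin under its centre; a bystander.
- loupe: Black loupe, 38 mm across, 30 mm tall, on the bench at the right; origin under its centre; a bystander.
Things that resemble listed ones, but are neither listed nor needed, are in the scene too. What is shaped like the part that bears plaque_center but purple is not meant.

How it is judged:
By the outcome, as a careful person would: the job done as asked, in the order asked, and still so for the second after the job is handed in, while the arm keeps its last pose, push and grip.
It also fails if it takes over 58 s, if anything falls off the work surface, if the arm or the gripper's body presses on something with over 40 N, if the wrist force passes 120 N, or if a joint passes its speed limit or range.

### The arm

A 7-joint arm with a two-finger parallel gripper is mounted at the origin on a cart in front of the work surface, level with it; the furniture and walls round the work are solid. World frame = base frame: x ahead of the robot, y to its left, z up, the work surface at z = 0. Lengths are in mm, angles in rad, forces in N, time in s.
With the tool pointing down it reaches from about 425 to 825 mm from the base axis. Payload 3.6 kg.
Tool frame: the origin (TCP) lies between the finger pads; the fingertips stand 19 mm ahead of it and the grasp point (between the pads) is the TCP; z points along the fingers, y is the line along which they close (so a half turn about z gives the same grasp; the last joint's range is limited). The gripper opens to 93 mm and grips with 3 to 60 N. Pads are 15 mm wide; open, the fingers measure 128 mm over their backs; the gripper's body (75 mm by 188 mm) begins 65 mm behind the grasp point.
Start: joints at [1.192, 0.615, -0.013, 1.423, 0.008, 1.103, -0.04], TCP at [224.602, -609.932, 237.64] pointing down, gripper open.
Joint ranges: [-3.12, 3.12], [-0.3, 2.06], [-1.34, 1.32], [0.26, 2.42], [-1.36, 4.5], [0.01, 1.98], [-2.84, 2.84]. Speed limits (rad/s): [2.79, 2.79, 3.14, 3.14, 3.14, 3.14, 3.14].

### API

Orientations are given as a unit quaternion [x, y, z, w].
In Python, from rig import * gives the robot as it stands.
- The arm moves only by the tool jog_arm, never from a script. Its argument "deltas" is a list of rows, each an object of numbers: "fingers": the closure in counts, from 0 (fully open) to 255 (shut); "dx", "dy", "dz": the shift along the world's x, y, z in m; "turn": the turn about the world's z in rad. A call has 1 to 12 rows; each row is the pose to reach, as a shift and turn from the pose commanded when the call began; what a row does not reach only later rows make up. A row lasts 1/12 s, in which the tool goes at most 41.7 mm and 7.16 degrees, less where a joint would pass 70% of its speed; a pose out of reach is approached as far as the arm can. A call with a gripper value outside its range is refused whole. The fingers move at their own pace and stop on an object; "grip_force" is the grip in N (left out, the last holds). Time passes only in rows, so rows that repeat a pose let the fingers close. It gives the time, the measured TCP pose, the force, the opening and the grip force at its end, in the units of the state.
- get_state(): the state, without advancing time (a new reading comes with each control period).
- get_image(name): name is "scene" or "top" or "wrist"; returns a dict with "pixels" (480x640x3 uint8, red, green, blue), "vertical_fov" (degrees; the focal length in pixels is half the picture's height over the tangent of half this angle, whatever the lens; pixels are square), "cx", "cy" (the principal point, pixels), "D" ([k1, k2, p1, p2, k3] as OpenCV has them; the pictures are not rectified), "position" and "orientation" of the camera in the world; the wrist camera has in their place "T_tool_cam" (4x4, takes a point from camera to tool coordinates, whose origin is the TCP and whose axes are the flange's). Camera axes: x right, y down, z forward; pixel columns grow to the right and rows downward; lengths in mm; the calibration is good to about 2 mm. A picture is of the moment at which its call begins: read the wrist's pose just before it. There is no depth.
- sign_off(): hands the job in; it is judged then, once.
The state is a dict: "time": time; "q": joint angles; "joint_vel": joint speeds; "joint_efforts": joint torques, N m; "ee_pos": TCP position; "ee_rot": TCP orientation; "force": force on the tool from outside, world axes, zero at the start; "torque": the same for the moment, N m; "width": opening from 0.0 (shut) to 1.0 (fully open); "finger_force": force on a finger pad.
Only numpy, scipy, OpenCV 4.12 (cv2) and the standard library are available. Lean on these libraries where they do the work, as an engineer would, in place of code of your own. Each camera call takes 0.05 s, during which the arm holds its last target. There are 200 camera calls.

## Working session

There is one attempt and no reset: what is moved stays moved. The work goes in short steps, Python scripts to look and compute and a tool call to move; the robot and the scene stay as the last step left them, time stands still between calls to the robot, and variables do not carry over. Pictures are saved under pics/ and viewed, at most 10 in all, crops included, and the job is handed in when it is done.

Besides the shell and the picture viewer there is one more tool, called after "Request:" as a command line: name --argument value ..., lists and objects as JSON in quotes. jog_arm: Moves the arm, as the interface text tells. Its arguments: {"type":"object","properties":{"deltas":{"type":"array","items":{"type":"object","properties":{"fingers":{"type":"number"},"dx":{"type":"number"},"dy":{"type":"number"},"dz":{"type":"number"},"turn":{"type":"number"}}}},"grip_force":{"type":"number"}},"required":["deltas"]}

```bash
mkdir -p pics; cat > h.py <<'E'
from rig import *
import numpy as np, cv2
from scipy.spatial.transform import Rotation as R
def grab(name,fn=None):
    s=get_state(); im=get_image(name)
    if fn: cv2.imwrite('pics/'+fn,cv2.cvtColor(im['pixels'],cv2.COLOR_RGB2BGR))
    if 'T_tool_cam' in im:
        T=np.eye(4);T[:3,:3]=R.from_quat(s['ee_rot']).as_matrix();T[:3,3]=s['ee_pos'];T=T@np.array(im['T_tool_cam'])
    else:
        T=np.eye(4);T[:3,:3]=R.from_quat(im['orientation']).as_matrix();T[:3,3]=im['position']
    f=240/np.tan(np.radians(im['vertical_fov'])/2)
    im['K']=np.array([[f,0,im['cx']],[0,f,im['cy']],[0,0,1]]);im['T']=T;im['D']=np.array(im['D'],float)
    return im
def ray(im,uv):
    p=cv2.undistortPoints(np.array(uv,float).reshape(-1,1,2),im['K'],im['D']).reshape(-1,2)
    return np.c_[p,np.ones(len(p))]@im['T'][:3,:3].T
def onplane(im,uv,z):
    d=ray(im,uv);o=im['T'][:3,3]
    return o+d*((z-o[2])/d[:,2])[:,None]
def proj(im,P):
    Ti=np.linalg.inv(im['T']);rv=cv2.Rodrigues(Ti[:3,:3])[0]
    return cv2.projectPoints(np.array(P,float).reshape(-1,1,3),rv,Ti[:3,3],im['K'],im['D'])[0].reshape(-1,2)
E
python3 - <<'E'
from h import *
s=get_state();print(s['time'],s['ee_pos'],s['ee_rot'],s['width'])
for n in('top','scene'):
    im=grab(n,n+'0.png');print(n,im['T'].round(3).tolist(),im['K'][0,0],im['cx'],im['cy'],im['D'])
E
```

```text
0.0 [ 224.31652339 -609.27388109  236.4993351 ] [ 9.84477605e-01  1.75505620e-01 -2.57669304e-04 -1.24748260e-03] 0.9986566610347166
top [[-0.006, -0.988, 0.152, 448.893], [-1.0, 0.004, -0.011, 6.264], [0.011, -0.152, -0.988, 987.303], [0.0, 0.0, 0.0, 1.0]] 489.63252957218856 313.9143297593694 241.35876647409216 [-0.09612017  0.          0.          0.          0.        ]
scene [[-0.655, -0.361, 0.663, -172.519], [-0.755, 0.29, -0.588, 656.94], [0.02, -0.886, -0.463, 610.057], [0.0, 0.0, 0.0, 1.0]] 473.318353529284 330.3271281307368 236.64716790325673 [0.00011101 0.         0.         0.         0.        ]
```

View pics/top0.png

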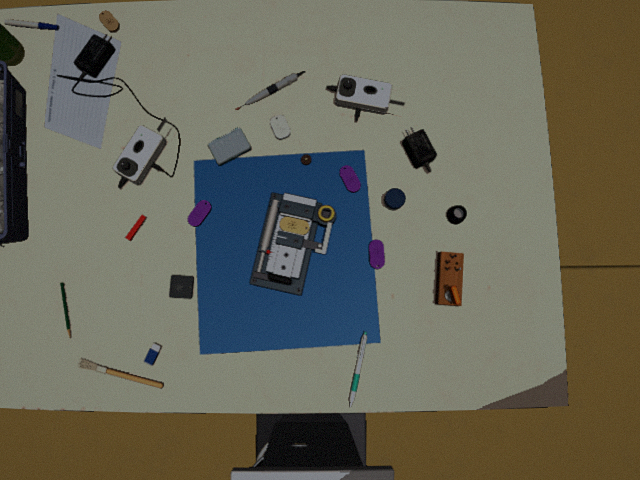

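View pics/scene0.png

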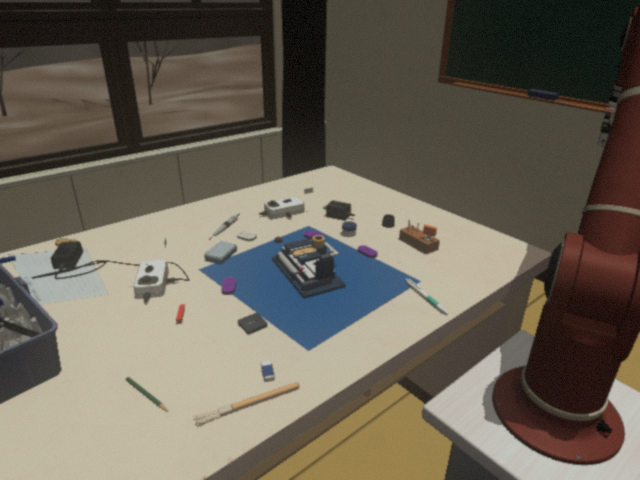

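The top view shows the block at (450,278) with the key near (455,294), the vise centred at (283,243), and the latch barrel at (326,213). Next I'll measure roughly and enlarge the crops.

```bash
python3 - <<'E'
from h import *
im=grab('top');a=im['pixels']
b=cv2.cvtColor(a,cv2.COLOR_RGB2BGR)
v=cv2.resize(b[183:303,235:345],None,fx=4.5,fy=4.5,interpolation=cv2.INTER_CUBIC)
k=cv2.resize(b[245:310,430:470],None,fx=6,fy=6,interpolation=cv2.INTER_CUBIC)
o=np.zeros((540,800,3),np.uint8);o[:v.shape[0],:v.shape[1]]=v;o[:k.shape[0],520:520+k.shape[1]]=k
cv2.imwrite('pics/crop.png',np.clip(o*1.6,0,255).astype(np.uint8))
hsv=cv2.cvtColor(a,cv2.COLOR_RGB2HSV)
# block
m=cv2.inRange(hsv,(5,120,60),(15,255,255));m[:,:425]=0;m[:,475:]=0;m[:240]=0;m[320:]=0
c=max(cv2.findContours(m,0,2)[0],key=cv2.contourArea);r=cv2.minAreaRect(c);print(r)
print('block corners z30',onplane(im,cv2.boxPoints(r),30).round(1).tolist())
print('key',onplane(im,[[455,294]],60)); print('latch',onplane(im,[[326,213]],48)); print('vise',onplane(im,[[283,243]],30))
E
```

```text
((450.65216064453125, 278.4576110839844), (22.921367645263672, 52.883941650390625), 2.8624050617218018)
block corners z30 [[469.9, -247.0, 30.0], [574.3, -256.6, 30.0], [571.7, -303.0, 30.0], [467.1, -292.6, 30.0]]
key [[ 488.35009606 -272.99276685   60.        ]]
latch [[649.03600777 -28.47930735  48.        ]]
vise [[592.63918955  56.4442774   30.        ]]
```

View pics/crop.png

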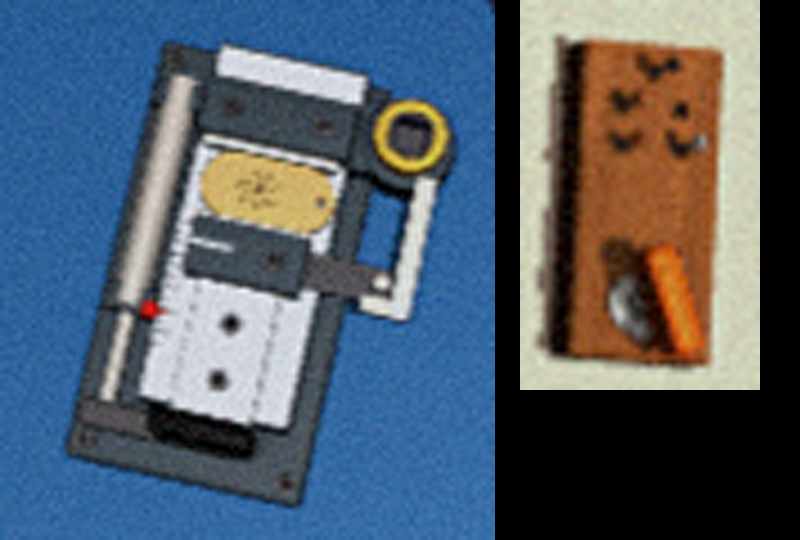

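The crop shows the vise tilted about 15° and the orange grip plate pointing at about +0.36 rad, so the tool yaw already roughly matches it. I'll move above the key.

Request:
jog_arm --deltas '[{"dx": 0.264,"dy": 0.34,"dz": -0.04},{"dx": 0.264,"dy": 0.34,"dz": -0.04},{"dx": 0.264,"dy": 0.34,"dz": -0.04},{"dx": 0.264,"dy": 0.34,"dz": -0.04},{"dx": 0.264,"dy": 0.34,"dz": -0.04},{"dx": 0.264,"dy": 0.34,"dz": -0.04},{"dx": 0.264,"dy": 0.34,"dz": -0.04},{"dx": 0.264,"dy": 0.34,"dz": -0.04},{"dx": 0.264,"dy": 0.34,"dz": -0.04},{"dx": 0.264,"dy": 0.34,"dz": -0.04},{"dx": 0.264,"dy": 0.34,"dz": -0.04},{"dx": 0.264,"dy": 0.34,"dz": -0.04}]'

```text
validation failed for argument at $.de...
```

```bash
python3 - <<'E'
from h import *
s=get_state();print(s['time'],s['ee_pos'],R.from_quat(s['ee_rot']).as_euler('ZYX'),s['force'])
im=grab('wrist','w1.png');a=im['pixels'];print(im['T'].round(3).tolist())
hsv=cv2.cvtColor(a,cv2.COLOR_RGB2HSV)
m=cv2.inRange(hsv,(8,200,180),(18,255,255))
for c in sorted(cv2.findContours(m,0,2)[0],key=cv2.contourArea)[-2:]:
    r=cv2.minAreaRect(c);print(r);b=onplane(im,cv2.boxPoints(r),70);print(b.round(1).tolist(),b.mean(0))
E
```

```text
0.15 [ 224.38227156 -609.43863355  236.76109268] [ 3.52828832e-01  6.20248099e-05 -3.13963270e+00] [-0.38057613  0.44026984 -0.22663437]
[[0.346, -0.899, -0.268, 298.822], [-0.938, -0.332, -0.097, -583.033], [-0.002, 0.285, -0.959, 383.158], [0.0, 0.0, 0.0, 1.0]]
```

View pics/w1.png

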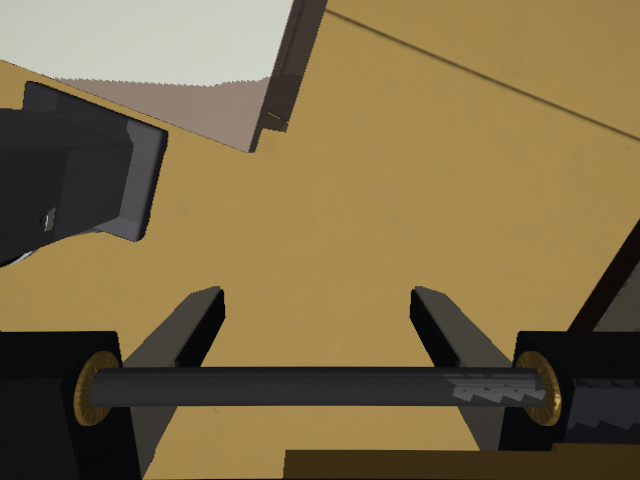

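The move was refused, so this wrist view (fingers at columns 200 and 430) still shows the start pose. I'll retry with all fields given.

Request:
jog_arm --deltas '[{"dx": 0.264,"dy": 0.34,"dz": -0.04,"turn": 0,"fingers": 0},{"dx": 0.264,"dy": 0.34,"dz": -0.04,"turn": 0,"fingers": 0},{"dx": 0.264,"dy": 0.34,"dz": -0.04,"turn": 0,"fingers": 0},{"dx": 0.264,"dy": 0.34,"dz": -0.04,"turn": 0,"fingers": 0},{"dx": 0.264,"dy": 0.34,"dz": -0.04,"turn": 0,"fingers": 0},{"dx": 0.264,"dy": 0.34,"dz": -0.04,"turn": 0,"fingers": 0},{"dx": 0.264,"dy": 0.34,"dz": -0.04,"turn": 0,"fingers": 0},{"dx": 0.264,"dy": 0.34,"dz": -0.04,"turn": 0,"fingers": 0},{"dx": 0.264,"dy": 0.34,"dz": -0.04,"turn": 0,"fingers": 0},{"dx": 0.264,"dy": 0.34,"dz": -0.04,"turn": 0,"fingers": 0},{"dx": 0.264,"dy": 0.34,"dz": -0.04,"turn": 0,"fingers": 0},{"dx": 0.264,"dy": 0.34,"dz": -0.04,"turn": 0,"fingers": 0}]' --grip_force 30

```text
time: 1.2
ee_pos: [492.2, -263.5, 197.1]
ee_rot: [0.984, 0.181, 0.001, -0.002]
force: [0.5, 0.1, 0.9]
width: 0.997
finger_force: 0.0
```

```bash
python3 - <<'E'
from h import *
s=get_state();print(s['time'],s['ee_pos'],R.from_quat(s['ee_rot']).as_euler('ZYX'),s['force'])
im=grab('wrist','w2.png');a=im['pixels'];print(im['T'].round(3).tolist())
hsv=cv2.cvtColor(a,cv2.COLOR_RGB2HSV)
m=cv2.inRange(hsv,(8,200,180),(18,255,255))
for c in sorted(cv2.findContours(m,0,2)[0],key=cv2.contourArea)[-2:]:
    r=cv2.minAreaRect(c);print(r);b=onplane(im,cv2.boxPoints(r),70);print(b.round(1).tolist(),b.mean(0))
E
```

```text
1.2 [ 492.16097193 -263.53994102  197.06524991] [ 3.63511354e-01 -2.72667924e-03 -3.13823110e+00] [0.51664097 0.07958751 0.90640099]
[[0.356, -0.896, -0.265, 565.996], [-0.934, -0.343, -0.097, -236.677], [-0.004, 0.282, -0.959, 343.682], [0.0, 0.0, 0.0, 1.0]]
((325.819091796875, 256.53753662109375), (9.347299575805664, 31.37187385559082), 6.709836959838867)
[[470.7, -274.0, 70.0], [496.1, -267.3, 70.0], [497.9, -274.5, 70.0], [472.5, -281.3, 70.0]] [ 484.3161629  -274.26029696   70.        ]
```

View pics/w2.png

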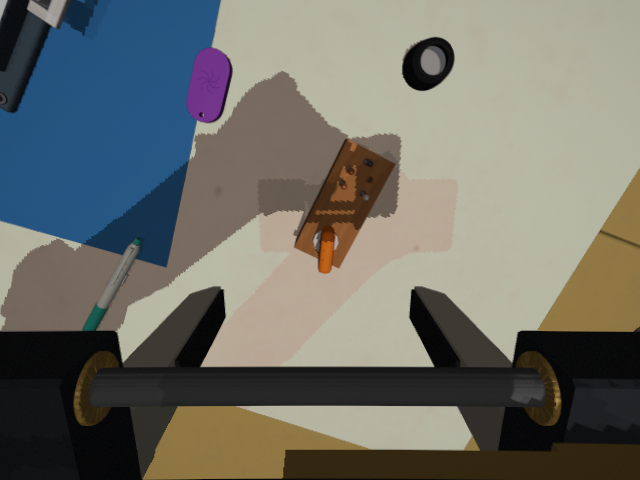

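The key's orange grip is at about (327,250), the block runs from (320,250) to (370,165), and the loupe is at (428,63). I'll loosen the mask and check the result against the block geometry.

```bash
python3 - <<'E'
from h import *
im=grab('wrist');a=im['pixels']
hsv=cv2.cvtColor(a,cv2.COLOR_RGB2HSV)
roi=(slice(220,285),slice(300,350))
print(hsv[230:276:6,327].tolist()); print(hsv[265,312:342:2].tolist())
for lo in((8,195,150),(6,190,110)):
    m=np.zeros(a.shape[:2],np.uint8);m[roi]=cv2.inRange(hsv,lo,(20,255,255))[roi]
    c=max(cv2.findContours(m,0,2)[0],key=cv2.contourArea);r=cv2.minAreaRect(c);print(r,cv2.boundingRect(c));b=onplane(im,cv2.boxPoints(r),70);print(b.round(1).tolist(),b.mean(0))
m=cv2.inRange(hsv,(5,100,40),(16,255,255));m[:130]=0;m[280:]=0;m[:,:285]=0;m[:,400:]=0
c=max(cv2.findContours(m,0,2)[0],key=cv2.contourArea);q=cv2.boxPoints(cv2.minAreaRect(c));print(q.tolist());print(onplane(im,q,30).round(1).tolist())
# predicted: block from top camera corners
C=np.array([[469.9,-247],[574.3,-256.6],[571.7,-303],[467.1,-292.6]]);print(proj(im,np.c_[C,[30]*4]).round(0).tolist())
ctr=C.mean(0);ux=(C[1]+C[2]-C[0]-C[3]);ux/=np.linalg.norm(ux);print('key axis from block',ctr-34*ux,'blockyaw',np.arctan2(ux[1],ux[0]))
cv2.imwrite('pics/k.png',cv2.cvtColor(cv2.resize(a[130:290,280:400],None,fx=3.7,fy=3.7),cv2.COLOR_RGB2BGR))
E
```

```text
[[12, 227, 180], [12, 232, 110], [13, 224, 181], [12, 225, 181], [12, 228, 170], [12, 225, 143], [14, 64, 168], [15, 48, 182]]
[[15, 49, 183], [13, 65, 161], [12, 228, 162], [13, 223, 182], [14, 220, 183], [14, 221, 182], [13, 224, 182], [11, 211, 164], [15, 52, 175], [15, 49, 183], [15, 49, 183], [16, 50, 183], [15, 48, 182], [15, 47, 183], [16, 48, 182]]
((321.9180603027344, 253.69622802734375), (11.099918365478516, 28.859786987304688), 6.709836959838867) (316, 240, 14, 29)
[[470.2, -273.2, 70.0], [493.6, -267.3, 70.0], [495.6, -275.8, 70.0], [472.3, -281.9, 70.0]] [ 482.93842092 -274.55678118   70.        ]
((322.69305419921875, 247.56932067871094), (12.835980415344238, 41.19453811645508), 5.710593223571777) (315, 227, 15, 42)
[[470.1, -272.9, 70.0], [502.9, -264.0, 70.0], [505.4, -273.7, 70.0], [472.7, -282.9, 70.0]] [ 487.77036225 -273.36403247   70.        ]
[[280.7176208496094, 248.21328735351562], [342.3146057128906, 132.53114318847656], [391.2262878417969, 158.57501220703125], [329.6293029785156, 274.25714111328125]]
[[463.0, -242.7, 30.0], [575.4, -257.9, 30.0], [570.4, -304.2, 30.0], [455.0, -293.3, 30.0]]
[[288.0, 243.0], [340.0, 133.0], [390.0, 157.0], [334.0, 262.0]]
key axis from block [ 486.90461302 -271.56120699] blockyaw -0.09540327551504281
```

View pics/k.png

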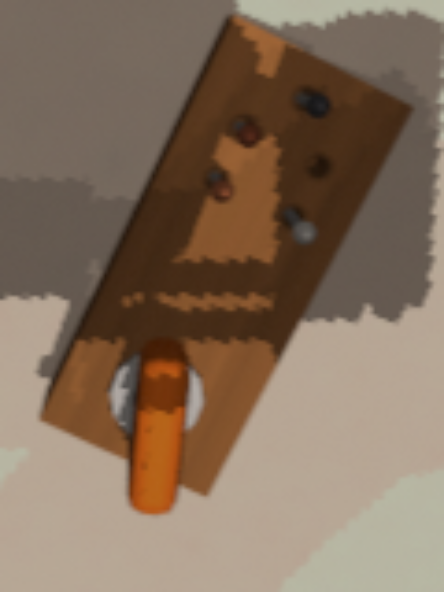

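The block from the top camera gives a key axis of (487,-271.5), and the orange mask gives (488,-273) with plate yaw about 0.28. They agree within 3 mm, so I'll descend.

Request:
jog_arm --deltas '[{"dx": -0.001,"dy": -0.0025,"dz": -0.03,"turn": -0.07,"fingers": 0},{"dx": -0.001,"dy": -0.0025,"dz": -0.06,"turn": -0.07,"fingers": 0},{"dx": -0.001,"dy": -0.0025,"dz": -0.09,"turn": -0.07,"fingers": 60},{"dx": -0.001,"dy": -0.0025,"dz": -0.115,"turn": -0.07,"fingers": 120},{"dx": -0.001,"dy": -0.0025,"dz": -0.13,"turn": -0.07,"fingers": 120},{"dx": -0.001,"dy": -0.0025,"dz": -0.139,"turn": -0.07,"fingers": 120},{"dx": -0.001,"dy": -0.0025,"dz": -0.139,"turn": -0.07,"fingers": 120},{"dx": -0.001,"dy": -0.0025,"dz": -0.139,"turn": -0.07,"fingers": 120}]'

```text
time: 1.97
ee_pos: [487.0, -274.1, 59.0]
ee_rot: [0.99, 0.14, -0.0, 0.0]
force: [0.7, 0.7, 0.7]
width: 0.615
finger_force: 0.0
```

```bash
python3 - <<'E'
from h import *
s=get_state();print(s['time'],s['ee_pos'],R.from_quat(s['ee_rot']).as_euler('ZYX'),s['force'],s['width'])
im=grab('wrist');a=im['pixels']
o=a[200:440,160:480];cv2.imwrite('pics/k2.png',cv2.cvtColor(cv2.resize(o,None,fx=1.5,fy=1.5),cv2.COLOR_RGB2BGR))
E
```

```text
1.9667 [ 487.040106   -274.09631849   58.97999255] [2.80391723e-01 3.09739419e-04 3.14068994e+00] [0.67533189 0.74763127 0.65228997] 0.615220667732438
```

View pics/k2.png

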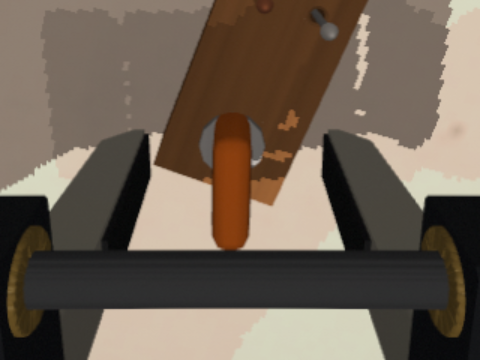

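The key's grip at (232,180) in the crop sits centred between the fingers (148 and 325) and aligned with them. Closing now.

Request:
jog_arm --deltas '[{"dx": 0,"dy": 0,"dz": 0,"turn": 0,"fingers": 255},{"dx": 0,"dy": 0,"dz": 0,"turn": 0,"fingers": 255},{"dx": 0,"dy": 0,"dz": 0,"turn": 0,"fingers": 255},{"dx": 0,"dy": 0,"dz": 0,"turn": 0,"fingers": 255},{"dx": 0,"dy": 0,"dz": 0,"turn": 0,"fingers": 255},{"dx": 0,"dy": 0,"dz": 0,"turn": 0,"fingers": 255}]' --grip_force 40

```text
time: 2.52
ee_pos: [487.7, -272.4, 58.8]
ee_rot: [0.99, 0.141, 0.0, 0.0]
force: [-0.4, 0.2, -0.4]
width: 0.15
finger_force: 0.0
```

```bash
python3 - <<'E'
from h import *
s=get_state();print(s['time'],s['ee_pos'],R.from_quat(s['ee_rot']).as_euler('ZYX'),s['force'],s['width'],s['finger_force'])
im=grab('wrist','w4.png');a=im['pixels']
print('tcp px',proj(im,[s['ee_pos']]),'key ends if centred', end=' ')
yaw=R.from_quat(s['ee_rot']).as_euler('ZYX')[0];d=np.array([np.cos(yaw),np.sin(yaw),0])
c=np.array([s['ee_pos'][0],s['ee_pos'][1],70])
print(proj(im,[c-18*d,c+18*d]))
hsv=cv2.cvtColor(a,cv2.COLOR_RGB2HSV);m=cv2.inRange(hsv,(6,190,60),(20,255,255));m[:, :280]=0;m[:,360:]=0;m[:260]=0
mm=cv2.inRange(hsv[:,300:330],(8,215,60),(18,255,255));print([ (r,hsv[r,316].tolist()) for r in range(262,380,6)])
E
```

```text
2.5167 [ 487.70607439 -272.41855959   58.84601696] [ 2.82962808e-01 -2.98161143e-04  3.14140213e+00] [-0.41929887  0.17173381 -0.38448052] 0.1496656643711052 0.0
tcp px [[315.43580978 321.32208881]] key ends if centred [[315.34817933 371.27577472]
 [315.29864645 294.75522856]]
[(262, [13, 168, 82]), (268, [13, 169, 80]), (274, [14, 165, 82]), (280, [12, 227, 82]), (286, [12, 234, 84]), (292, [11, 223, 88]), (298, [12, 229, 127]), (304, [12, 223, 136]), (310, [12, 225, 138]), (316, [12, 225, 137]), (322, [12, 225, 137]), (328, [12, 229, 136]), (334, [12, 227, 137]), (340, [12, 225, 137]), (346, [12, 225, 137]), (352, [12, 227, 136]), (358, [12, 230, 135]), (364, [12, 225, 136]), (370, [120, 9, 29]), (376, [0, 0, 36])]
```

Request:
jog_arm --deltas '[{"dx": 0,"dy": 0,"dz": 0,"turn": 0,"fingers": 255},{"dx": 0,"dy": 0,"dz": 0,"turn": 0,"fingers": 255},{"dx": 0,"dy": 0,"dz": 0.01,"turn": 0,"fingers": 255},{"dx": 0,"dy": 0,"dz": 0.03,"turn": 0,"fingers": 255},{"dx": 0,"dy": 0,"dz": 0.06,"turn": 0,"fingers": 255},{"dx": 0,"dy": 0,"dz": 0.09,"turn": 0,"fingers": 255},{"dx": 0,"dy": 0,"dz": 0.1,"turn": 0,"fingers": 255},{"dx": 0,"dy": 0,"dz": 0.1,"turn": 0,"fingers": 255}]'

```text
time: 3.23
ee_pos: [489.3, -273.4, 161.8]
ee_rot: [0.99, 0.141, 0.003, 0.002]
force: [0.7, 0.4, -0.1]
width: 0.119
finger_force: 39.9
```

```bash
python3 - <<'E'
from h import *
s=get_state();print(s['time'],s['ee_pos'],s['force'],s['width'],s['finger_force'])
im=grab('top');a=im['pixels'];hsv=cv2.cvtColor(a,cv2.COLOR_RGB2HSV)
# gold ring of barrel
m=cv2.inRange(hsv,(20,110,60),(32,255,255));m[:, :310]=0;m[:,345:]=0;m[:195]=0;m[230:]=0
p=cv2.findNonZero(m);e=cv2.fitEllipse(cv2.convexHull(p));print('ring',e,onplane(im,[e[0]],48))
# vise base: dark grey on blue: non-blue region hull
nb=255-cv2.inRange(hsv,(95,120,30),(120,255,255));r=np.zeros_like(nb);r[185:300,240:345]=nb[185:300,240:345]
r=cv2.morphologyEx(r,cv2.MORPH_OPEN,np.ones((3,3)))
c=max(cv2.findContours(r,0,2)[0],key=cv2.contourArea)
print('rect',cv2.minAreaRect(c))
# red rider, white line
m=cv2.inRange(hsv,(0,150,80),(8,255,255))|cv2.inRange(hsv,(172,150,80),(180,255,255));m[:,:255]=0;m[:,290:]=0;m[:235]=0;m[:,]=m;m[265:]=0
p=cv2.findNonZero(m).reshape(-1,2);print('rider',p.min(0),p.max(0),onplane(im,[p.mean(0)],36))
# hand points from crop /4.5: base corners front-left(68,455) front-right(298,505) rear-left(168,43); rear-right fixed jaw
C=np.array([[68,455],[298,505],[168,43]])/4.5+[235,183];P=onplane(im,C,15);print(P.round(1))
d=P[2]-P[0];print('vise yaw',np.arctan2(d[1],d[0]),np.linalg.norm(d),np.linalg.norm(P[1]-P[0]))
H=np.array([[150,403],[255,430],[205,430]])/4.5+[235,183];print('handle',onplane(im,H,77).round(1))
E
```

```text
3.2333 [ 489.2748872  -273.36724782  161.84107877] [ 0.71739238  0.36916643 -0.05947468] 0.11926027388135209 39.94003549218178
ring ((325.8310241699219, 212.71864318847656), (15.401772499084473, 16.217084884643555), 126.3639907836914) [[649.60025191 -28.15347917  48.        ]]
rect ((293.40472412109375, 243.8208465576172), (67.46561431884766, 97.4255599975586), 13.815023422241211)
rider [266 250] [269 253] [[575.46784073  85.82598017  36.        ]]
[[512.7 122.3  15. ]
 [490.3  20.9  15. ]
 [699.1  79.5  15. ]]
vise yaw -0.22551304940168512 191.3192843630969 103.83006197042894
handle [[530.   81.1  77. ]
 [518.6  37.6  77. ]
 [518.7  58.3  77. ]]
```

Key lifted (opening 11 mm, 40 N). The socket comes out at (649.6,-28.2) and the vise yaw at about -0.22. From these the predicted handle (519,60) matches the image. Next is a hover over the socket.

Request:
jog_arm --deltas '[{"dx": 0.025,"dy": 0.03,"dz": 0,"turn": -0.06,"fingers": 255},{"dx": 0.045,"dy": 0.065,"dz": 0,"turn": -0.16,"fingers": 255},{"dx": 0.067,"dy": 0.1,"dz": 0,"turn": -0.26,"fingers": 255},{"dx": 0.09,"dy": 0.135,"dz": 0,"turn": -0.36,"fingers": 255},{"dx": 0.112,"dy": 0.17,"dz": 0,"turn": -0.44,"fingers": 255},{"dx": 0.135,"dy": 0.204,"dz": 0,"turn": -0.48,"fingers": 255},{"dx": 0.152,"dy": 0.23,"dz": -0.01,"turn": -0.48,"fingers": 255},{"dx": 0.162,"dy": 0.244,"dz": -0.03,"turn": -0.48,"fingers": 255},{"dx": 0.162,"dy": 0.244,"dz": -0.04,"turn": -0.48,"fingers": 255},{"dx": 0.162,"dy": 0.244,"dz": -0.04,"turn": -0.48,"fingers": 255},{"dx": 0.162,"dy": 0.244,"dz": -0.04,"turn": -0.48,"fingers": 255}]'

```text
time: 4.2
ee_pos: [647.5, -30.5, 116.5]
ee_rot: [0.995, -0.099, -0.003, 0.001]
force: [-0.3, -0.9, -0.8]
width: 0.119
finger_force: 39.9
```

```bash
python3 - <<'E'
from h import *
s=get_state();p=s['ee_pos'];print(s['time'],p,R.from_quat(s['ee_rot']).as_euler('ZYX'),s['width'],s['q'])
im=grab('wrist');a=im['pixels']
print('tcp',proj(im,[p]),'bit bottom expected',proj(im,[[p[0],p[1],p[2]-45]]),'sock exp',proj(im,[[649.6,-28.2,48]]))
o=cv2.cvtColor(a[150:400,230:430],cv2.COLOR_RGB2BGR);o=cv2.resize(o,None,fx=2.4,fy=2.4,interpolation=cv2.INTER_CUBIC)
cv2.imwrite('pics/s1.png',np.clip(o*1.5,0,255).astype(np.uint8))
E
```

```text
4.2 [647.50522017 -30.46940272 116.48033574] [-0.19920262  0.00490075  3.13872235] 0.11860193332862343 [-0.06279436  0.74200285  0.13155882  1.55833886 -0.11513647  0.85418911
 -1.65927413]
tcp [[315.25032642 322.01561071]] bit bottom expected [[315.40212825 283.11304516]] sock exp [[311.27096166 266.2699606 ]]
```

View pics/s1.png

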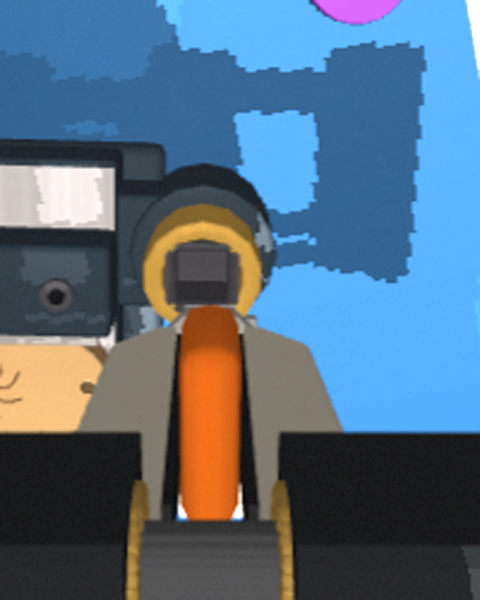

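The wrist view shows the brass ring centred near full-frame pixel (315,263), with the grey socket square parallel to the image axes. That means the key yaw is close, and the key hangs just in front. I'll fit the ring in the z=48 plane.

```bash
cat > ring.py <<'E'
from h import *
from scipy.optimize import least_squares
def go():
    s=get_state();p=np.array(s['ee_pos']);yaw=R.from_quat(s['ee_rot']).as_euler('ZYX')[0]
    im=grab('wrist');a=im['pixels'];hsv=cv2.cvtColor(a,cv2.COLOR_RGB2HSV)
    m=cv2.inRange(hsv,(19,130,60),(34,255,255));m[:200]=0;m[300:]=0;m[:,:270]=0;m[:,370:]=0
    pts=cv2.findNonZero(m).reshape(-1,2)
    P=onplane(im,pts,48)[:,:2]
    # outer & inner fit: farthest/nearest by angle about estimate
    c=np.array([P[:,0].max()-15,(P[:,1].max()+P[:,1].min())/2])
    for _ in range(5):
        d=P-c;ang=np.arctan2(d[:,1],d[:,0]);r=np.hypot(*d.T);bins=np.digitize(ang,np.linspace(-np.pi,np.pi,49))
        o=np.array([P[bins==b][r[bins==b].argmax()] for b in set(bins)]);i=np.array([P[bins==b][r[bins==b].argmin()] for b in set(bins)])
        f=least_squares(lambda x:np.hypot(*(o-x[:2]).T)-x[2],[*c,15],loss='soft_l1',f_scale=.5);c=f.x[:2]
    fi=least_squares(lambda x:np.hypot(*(i-x[:2]).T)-x[2],[*c,10],loss='soft_l1',f_scale=.5)
    print(s['time'],'tcp',p.round(1),'yaw',round(yaw,3),'outer',f.x.round(2),'inner',fi.x.round(2))
    # socket edges: gray dark pixels inside
    g=cv2.inRange(hsv,(0,0,0),(180,110,130));
    mm=np.zeros_like(g);q=proj(im,[[c[0],c[1],48]])[0].round().astype(int);print('centre px',q)
    for row in range(q[1]-12,q[1]+10,3): print(row,hsv[row,q[0]-24:q[0]+25:2,1:].tolist()) if row in (q[1]-3,) else None
    gray=cv2.cvtColor(a,cv2.COLOR_RGB2GRAY)
    for row in range(q[1]-14,q[1]+12,2): print(row,gray[row,q[0]-20:q[0]+21].tolist())
    return im
if __name__=='__main__': go()
E
python3 ring.py
```

```text
4.25 tcp [648.4 -31.2 117.9] yaw -0.2 outer [652.58 -30.38  16.13] inner [649.96 -29.87  10.92]
centre px [313 262]
259 [[115, 69], [167, 136], [167, 142], [166, 141], [151, 120], [9, 54], [6, 43], [12, 42], [5, 53], [10, 53], [9, 54], [5, 53], [10, 53], [10, 53], [9, 54], [10, 53], [10, 52], [11, 48], [11, 46], [10, 52], [148, 121], [166, 144], [166, 146], [167, 131], [114, 67]]
248 [57, 66, 68, 67, 68, 83, 103, 114, 117, 120, 120, 119, 121, 122, 120, 117, 116, 114, 113, 112, 112, 114, 112, 112, 114, 115, 114, 117, 117, 118, 120, 122, 121, 115, 99, 78, 67, 66, 64, 64, 59]
250 [66, 68, 74, 89, 107, 116, 118, 120, 120, 116, 112, 109, 109, 109, 108, 106, 105, 105, 104, 94, 86, 94, 103, 106, 107, 108, 108, 109, 109, 111, 114, 117, 119, 121, 121, 117, 107, 86, 70, 64, 64]
252 [76, 100, 114, 118, 120, 120, 118, 115, 112, 107, 95, 77, 65, 55, 51, 50, 47, 44, 43, 44, 43, 43, 42, 44, 47, 48, 52, 61, 77, 91, 105, 112, 113, 115, 117, 117, 117, 116, 114, 101, 75]
254 [99, 113, 117, 117, 116, 113, 110, 107, 99, 75, 48, 49, 49, 49, 49, 51, 50, 51, 51, 51, 50, 51, 50, 50, 51, 51, 51, 51, 50, 50, 5
[... 941 characters left out ...]
110, 110, 108, 95, 70, 56, 53, 49, 45, 36, 41, 53, 53, 53, 54, 52, 54, 54, 54, 54, 53, 54, 53, 53, 54, 54, 53, 53, 53, 53, 46, 41, 47, 49, 53, 57, 73, 100, 115, 115, 114]
268 [111, 111, 110, 97, 70, 55, 52, 47, 44, 37, 31, 34, 35, 35, 35, 35, 35, 35, 35, 36, 34, 34, 35, 35, 34, 34, 37, 39, 39, 39, 34, 38, 45, 48, 53, 56, 74, 100, 114, 115, 114]
270 [111, 110, 110, 101, 76, 54, 50, 46, 43, 37, 30, 32, 31, 32, 31, 31, 32, 31, 31, 32, 32, 30, 31, 31, 31, 31, 31, 31, 32, 31, 32, 40, 44, 47, 51, 58, 76, 102, 116, 117, 114]
272 [110, 112, 112, 111, 96, 68, 50, 46, 44, 38, 30, 31, 32, 31, 32, 30, 31, 31, 30, 32, 32, 31, 31, 31, 31, 29, 30, 31, 31, 31, 32, 39, 45, 47, 50, 68, 98, 115, 116, 115, 114]
```

```bash
python3 - <<'E'
from h import *
s=get_state();p=np.array(s['ee_pos']);yaw=R.from_quat(s['ee_rot']).as_euler('ZYX')[0]
im=grab('wrist');a=im['pixels'];hsv=cv2.cvtColor(a,cv2.COLOR_RGB2HSV);g=cv2.cvtColor(a,cv2.COLOR_RGB2GRAY)
ux=np.array([np.cos(yaw),np.sin(yaw)]);uy=np.array([-ux[1],ux[0]])
print(s['time'],p.round(1),yaw)
def rel(v): v=np.array(v)[:2]-p[:2];return (v@ux).round(2),(v@uy).round(2)
print('sock +x edge rel',rel(onplane(im,[[313,253.3]],48)[0]),'minus 7 -> centre; side edges',rel(onplane(im,[[302.7,258]],48)[0]),rel(onplane(im,[[323.5,258]],48)[0]))
m=cv2.inRange(hsv,(8,190,60),(18,255,255))
zt=p[2]+11.2
for r in (300,315,330,345): 
    c=np.where(m[r,300:335])[0]+300;print(r,c.min(),c.max(),rel(onplane(im,[[(c.min()+c.max())/2,r]],zt)[0]))
print('col317',[(r,int(g[r,317])) for r in range(270,304)])
print('end +x top edge predicted',proj(im,[np.r_[p[:2]+18*ux,zt]]))
E
```

```text
4.3 [649.  -31.3 118.9] -0.20072158452569977
sock +x edge rel (np.float64(9.76), np.float64(1.63)) minus 7 -> centre; side edges (np.float64(6.63), np.float64(8.15)) (np.float64(6.63), np.float64(-5.01))
300 305 330 (np.float64(16.05), np.float64(-0.96))
315 305 329 (np.float64(9.29), np.float64(-0.76))
330 305 329 (np.float64(2.36), np.float64(-0.77))
345 305 329 (np.float64(-4.74), np.float64(-0.77))
col317 [(270, 30), (271, 32), (272, 31), (273, 31), (274, 32), (275, 31), (276, 30), (277, 58), (278, 58), (279, 57), (280, 57), (281, 58), (282, 58), (283, 60), (284, 58), (285, 58), (286, 59), (287, 59), (288, 59), (289, 61), (290, 61), (291, 60), (292, 61), (293, 63), (294, 68), (295, 74), (296, 79), (297, 83), (298, 88), (299, 90), (300, 90), (301, 91), (302, 92), (303, 93)]
end +x top edge predicted [[315.13823453 295.59880031]]
```

Relative to the key, the socket centre lies about +2 mm in x and +2.3 mm in y. I'll apply that and probe down with force feedback.

Request:
jog_arm --deltas '[{"dx": 0.0022,"dy": 0.0023,"dz": -0.008,"turn": 0,"fingers": 255},{"dx": 0.0022,"dy": 0.0023,"dz": -0.016,"turn": 0,"fingers": 255},{"dx": 0.0022,"dy": 0.0023,"dz": -0.022,"turn": 0,"fingers": 255},{"dx": 0.0022,"dy": 0.0023,"dz": -0.026,"turn": 0,"fingers": 255},{"dx": 0.0022,"dy": 0.0023,"dz": -0.029,"turn": 0,"fingers": 255},{"dx": 0.0022,"dy": 0.0023,"dz": -0.029,"turn": 0,"fingers": 255}]'

```text
time: 4.85
ee_pos: [651.5, -27.7, 89.7]
ee_rot: [0.995, -0.099, -0.0, 0.001]
force: [0.3, -2.0, 1.5]
width: 0.116
finger_force: 39.9
```

Request:
jog_arm --deltas '[{"dx": 0,"dy": 0,"dz": -0.002,"turn": 0,"fingers": 255},{"dx": 0,"dy": 0,"dz": -0.004,"turn": 0,"fingers": 255},{"dx": 0,"dy": 0,"dz": -0.005,"turn": 0,"fingers": 255},{"dx": 0,"dy": 0,"dz": -0.005,"turn": 0,"fingers": 255}]'

```text
time: 5.18
ee_pos: [651.6, -28.2, 84.3]
ee_rot: [0.995, -0.099, -0.0, 0.001]
force: [-0.9, -5.9, 0.8]
width: 0.115
finger_force: 39.9
```

The bit is entering (little z force), with a side push of -6 N in y. I'll ease y and continue.

Request:
jog_arm --deltas '[{"dx": 0,"dy": -0.0008,"dz": 0,"turn": 0,"fingers": 255},{"dx": 0,"dy": -0.0008,"dz": -0.003,"turn": 0,"fingers": 255},{"dx": 0,"dy": -0.0008,"dz": -0.005,"turn": 0,"fingers": 255},{"dx": 0,"dy": -0.0008,"dz": -0.007,"turn": 0,"fingers": 255},{"dx": 0,"dy": -0.0008,"dz": -0.0085,"turn": 0,"fingers": 255},{"dx": 0,"dy": -0.0008,"dz": -0.0085,"turn": 0,"fingers": 255},{"dx": 0,"dy": -0.0008,"dz": -0.0085,"turn": 0,"fingers": 255}]'

```text
time: 5.77
ee_pos: [651.7, -28.3, 77.0]
ee_rot: [0.995, -0.099, 0.0, 0.001]
force: [-3.1, -4.5, 6.4]
width: 0.119
finger_force: 39.9
```

Request:
jog_arm --deltas '[{"dx": -0.0005,"dy": -0.0006,"dz": -0.001,"turn": 0,"fingers": 255},{"dx": -0.0005,"dy": -0.0006,"dz": -0.002,"turn": 0,"fingers": 255},{"dx": -0.0005,"dy": -0.0006,"dz": -0.002,"turn": 0,"fingers": 255},{"dx": -0.0005,"dy": -0.0006,"dz": -0.002,"turn": 0,"fingers": 255}]'

```text
time: 6.1
ee_pos: [651.7, -28.3, 77.0]
ee_rot: [0.995, -0.099, 0.001, 0.0]
force: [-5.0, -4.2, 14.0]
width: 0.117
finger_force: 39.9
```

Seated: z has stopped at 77.0 (expected 76.8). Next I'll turn anticlockwise.

Request:
jog_arm --deltas '[{"dx": -0.0005,"dy": -0.0005,"dz": 0.001,"turn": 0.08,"fingers": 255},{"dx": -0.0005,"dy": -0.0005,"dz": 0.001,"turn": 0.18,"fingers": 255},{"dx": -0.0005,"dy": -0.0005,"dz": 0.001,"turn": 0.28,"fingers": 255},{"dx": -0.0005,"dy": -0.0005,"dz": 0.001,"turn": 0.38,"fingers": 255},{"dx": -0.0005,"dy": -0.0005,"dz": 0.001,"turn": 0.48,"fingers": 255},{"dx": -0.0005,"dy": -0.0005,"dz": 0.001,"turn": 0.58,"fingers": 255},{"dx": -0.0005,"dy": -0.0005,"dz": 0.001,"turn": 0.68,"fingers": 255},{"dx": -0.0005,"dy": -0.0005,"dz": 0.001,"turn": 0.78,"fingers": 255},{"dx": -0.0005,"dy": -0.0005,"dz": 0.001,"turn": 0.88,"fingers": 255},{"dx": -0.0005,"dy": -0.0005,"dz": 0.001,"turn": 0.95,"fingers": 255},{"dx": -0.0005,"dy": -0.0005,"dz": 0.001,"turn": 0.95,"fingers": 255}]'

```text
time: 7.02
ee_pos: [650.5, -27.2, 77.0]
ee_rot: [0.93, 0.369, -0.0, -0.001]
force: [-4.3, -2.5, 11.3]
width: 0.117
finger_force: 39.9
```

```bash
python3 -c "
from h import *
s=get_state();print(s['time'],s['ee_pos'],R.from_quat(s['ee_rot']).as_euler('ZYX')[0],s['force'],s['torque'],s['q'])"
```

```text
7.0167 [650.50375947 -27.18914883  76.99506744] 0.7551841587552144 [-4.26253509 -2.5292272  11.32907786] [-0.66418872  0.97397248  0.04777125] [ 0.09171022  0.79404611 -0.14498393  1.57482297  0.14414459  0.78390322
 -0.92839517]
```

Request:
jog_arm --deltas '[{"dx": 0,"dy": 0,"dz": 0,"turn": 0.08,"fingers": 255},{"dx": 0,"dy": 0,"dz": 0,"turn": 0.16,"fingers": 255},{"dx": 0,"dy": 0,"dz": 0,"turn": 0.24,"fingers": 255},{"dx": 0,"dy": 0,"dz": 0,"turn": 0.3,"fingers": 255},{"dx": 0,"dy": 0,"dz": 0,"turn": 0.3,"fingers": 255}]'

```text
time: 7.43
ee_pos: [650.5, -28.0, 77.0]
ee_rot: [0.864, 0.503, -0.0, -0.0]
force: [-4.3, -3.5, 9.9]
width: 0.118
finger_force: 39.9
```

```bash
python3 -c "
from h import *
s=get_state();print(s['time'],s['ee_pos'],R.from_quat(s['ee_rot']).as_euler('ZYX')[0],s['force'],s['torque'],s['q'])"
```

```text
7.4333 [650.53654581 -27.97853329  76.99652689] 1.0542312315124622 [-4.27128358 -3.45554498  9.91553454] [-0.97395881  0.91259359 -0.00458352] [ 0.13843671  0.80016882 -0.22650105  1.57288489  0.22714437  0.79526884
 -0.69785288]
```

Request:
jog_arm --deltas '[{"dx": 0,"dy": 0,"dz": 0,"turn": 0.05,"fingers": 255},{"dx": 0,"dy": 0,"dz": 0,"turn": 0.1,"fingers": 255},{"dx": 0,"dy": 0,"dz": 0,"turn": 0.15,"fingers": 255},{"dx": 0,"dy": 0,"dz": 0,"turn": 0.15,"fingers": 255},{"dx": 0,"dy": 0,"dz": 0,"turn": 0.15,"fingers": 255}]'

```text
time: 7.85
ee_pos: [650.3, -28.2, 77.0]
ee_rot: [0.825, 0.565, -0.001, -0.0]
force: [-3.9, -4.0, 9.6]
width: 0.117
finger_force: 40.0
```

```bash
python3 -c "
from h import *
s=get_state();print(s['time'],s['ee_pos'],R.from_quat(s['ee_rot']).as_euler('ZYX')[0],s['force'],s['torque'],s['q'])
im=grab('wrist','s2.png');o=im['pixels'];cv2.imwrite('pics/s2.png',np.clip(cv2.cvtColor(o,cv2.COLOR_RGB2BGR)*1.5,0,255).astype(np.uint8))"
```

```text
7.85 [650.28588041 -28.1811131   76.97434044] 1.2006403926405897 [-3.85606989 -4.03213092  9.64759017] [-1.01323543  1.02004078 -0.28399094] [ 0.16100424  0.80410653 -0.26636005  1.57217271  0.26658283  0.80275579
 -0.58400268]
```

View pics/s2.png

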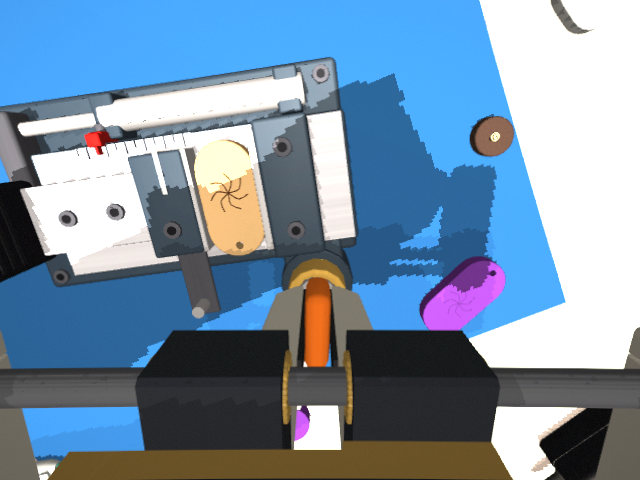

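The wrist view shows the yellow barrel with the key at (316,310), the jaw pin at (198,312) with no hook in front of it, the rider at (97,138), and the index line from (148,152) to (165,192). The torque of -0.28 N m means the stop is reached, so I'll release and lift.

Request:
jog_arm --deltas '[{"dx": 0,"dy": 0,"dz": 0.001,"turn": 0,"fingers": 130},{"dx": 0,"dy": 0,"dz": 0.001,"turn": 0,"fingers": 130},{"dx": 0,"dy": 0,"dz": 0.001,"turn": 0,"fingers": 130},{"dx": 0,"dy": 0,"dz": 0.001,"turn": 0,"fingers": 130},{"dx": 0,"dy": 0,"dz": 0.02,"turn": 0,"fingers": 130},{"dx": 0,"dy": 0,"dz": 0.05,"turn": 0,"fingers": 130},{"dx": 0,"dy": 0,"dz": 0.08,"turn": 0,"fingers": 130},{"dx": 0,"dy": 0,"dz": 0.08,"turn": 0,"fingers": 130}]'

```text
time: 8.57
ee_pos: [654.9, -26.5, 161.4]
ee_rot: [0.824, 0.566, 0.006, 0.003]
force: [1.1, 0.6, 1.0]
width: 0.489
finger_force: 0.0
```

Request:
jog_arm --deltas '[{"dx": -0.03,"dy": 0.02,"dz": 0,"turn": 0.05,"fingers": 130},{"dx": -0.06,"dy": 0.04,"dz": 0,"turn": 0.1,"fingers": 130},{"dx": -0.095,"dy": 0.063,"dz": 0,"turn": 0.15,"fingers": 130},{"dx": -0.125,"dy": 0.083,"dz": -0.01,"turn": 0.15,"fingers": 130},{"dx": -0.133,"dy": 0.088,"dz": -0.03,"turn": 0.15,"fingers": 130},{"dx": -0.133,"dy": 0.088,"dz": -0.04,"turn": 0.15,"fingers": 130},{"dx": -0.133,"dy": 0.088,"dz": -0.04,"turn": 0.15,"fingers": 130},{"dx": -0.133,"dy": 0.088,"dz": -0.04,"turn": 0.15,"fingers": 130}]'

```text
time: 9.23
ee_pos: [519.0, 59.2, 114.6]
ee_rot: [0.78, 0.625, -0.0, 0.0]
force: [0.3, 0.1, 1.0]
width: 0.49
finger_force: 0.0
```

```bash
python3 - <<'E'
from h import *
s=get_state();p=np.array(s['ee_pos']);print(s['time'],p,R.from_quat(s['ee_rot']).as_euler('ZYX'),s['width'],s['force'])
im=grab('wrist');a=np.clip(im['pixels']*1.5,0,255).astype(np.uint8)
print('handle pred',proj(im,[[518.8,60.4,77]]).round(),'tcp',proj(im,[p]).round())
cv2.imwrite('pics/v.png',cv2.cvtColor(a,cv2.COLOR_RGB2BGR))
t=grab('top');b=np.clip(t['pixels']*1.5,0,255).astype(np.uint8)
o=np.zeros((600,800,3),np.uint8);o[:480,:640]=cv2.cvtColor(a,cv2.COLOR_RGB2BGR);c=cv2.resize(b[190:260,290:370],None,fx=2,fy=2);
o[:140,640:800]=cv2.cvtColor(c,cv2.COLOR_RGB2BGR);cv2.imwrite('pics/v2.png',o)
E
```

```text
9.2333 [519.02071813  59.20678445 114.64152605] [1.35132582e+00 2.37665011e-04 3.14145920e+00] 0.4897086323349965 [0.26202923 0.07427155 0.99459196]
handle pred [[316. 286.]] tcp [[317. 321.]]
```

View pics/v2.png

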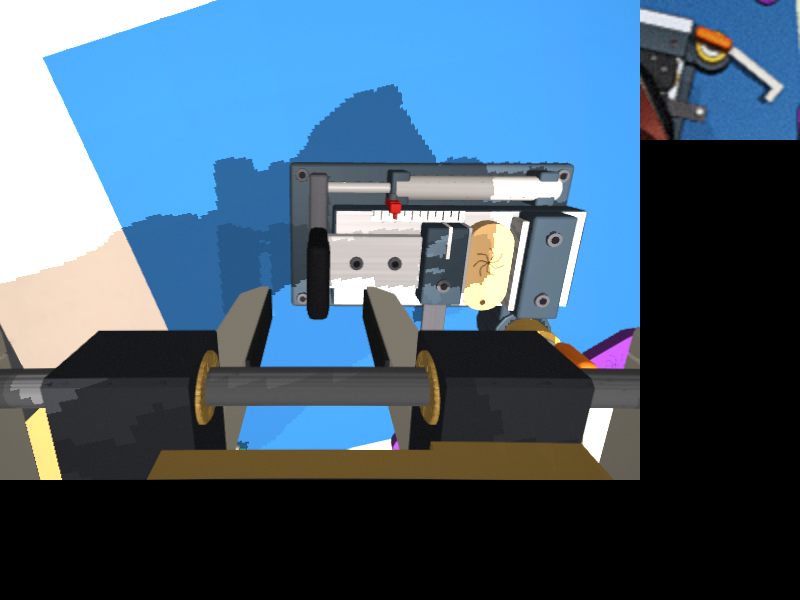

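The image shows the handle at column 318, rows 228–318, centred between the fingers. The rider tip is at about (395,217) and the index line at about (449,225–258). In the top crop the hook has swung out right and the key stands in the barrel. I'll descend, grip, and measure the index and rider.

Request:
jog_arm --deltas '[{"dx": 0.001,"dy": 0.005,"dz": -0.01,"turn": 0,"fingers": 130},{"dx": 0.001,"dy": 0.005,"dz": -0.03,"turn": 0,"fingers": 130},{"dx": 0.001,"dy": 0.005,"dz": -0.045,"turn": 0,"fingers": 130},{"dx": 0.001,"dy": 0.005,"dz": -0.05,"turn": 0,"fingers": 130},{"dx": 0.001,"dy": 0.005,"dz": -0.05,"turn": 0,"fingers": 200},{"dx": 0.001,"dy": 0.005,"dz": -0.05,"turn": 0,"fingers": 255},{"dx": 0.001,"dy": 0.005,"dz": -0.05,"turn": 0,"fingers": 255},{"dx": 0.001,"dy": 0.005,"dz": -0.05,"turn": 0,"fingers": 255},{"dx": 0.001,"dy": 0.005,"dz": -0.05,"turn": 0,"fingers": 255},{"dx": 0.001,"dy": 0.005,"dz": -0.05,"turn": 0,"fingers": 255}]' --grip_force 50

```text
time: 10.17
ee_pos: [520.7, 64.7, 65.9]
ee_rot: [0.78, 0.626, 0.002, 0.001]
force: [1.5, 0.8, 1.0]
width: 0.126
finger_force: 50.0
```

```bash
cat > idx.py <<'E'
from h import *
def go(dump=False):
    s=get_state();p=np.array(s['ee_pos']);yaw=R.from_quat(s['ee_rot']).as_euler('ZYX')[0]
    print(s['time'],p.round(1),round(yaw,3),'w',round(s['width'],3),'F',np.round(s['force'],1),s['finger_force'])
    im=grab('wrist');a=im['pixels'];hsv=cv2.cvtColor(a,cv2.COLOR_RGB2HSV)
    m=cv2.inRange(hsv,(0,150,60),(8,255,255))|cv2.inRange(hsv,(172,150,60),(180,255,255));m[300:]=0
    c=max(cv2.findContours(m,0,2)[0],key=cv2.contourArea);x,y,w,h=cv2.boundingRect(c)
    print('red',x,y,w,h)
    for r in range(y,y+h+2): 
        k=np.where(m[r,x:x+w])[0]; print(r,(x+k.min(),x+k.max()) if len(k) else None,end=' ')
    print()
    return im,hsv,m,(x,y,w,h),p
if __name__=='__main__':
    im,hsv,m,(x,y,w,h),p=go()
    g=cv2.cvtColor(im['pixels'],cv2.COLOR_RGB2GRAY)
    for r in range(y+h-6,y+h+60,4): print(r,g[r,x+20:x+120:2].tolist())
E
python3 idx.py
```

```text
10.1667 [520.7  64.7  65.9] 1.352 w 0.126 F [1.5 0.8 1. ] 50.00727832317352
red 400 223 21 27
223 (np.int64(400), np.int64(403)) 224 (np.int64(400), np.int64(403)) 225 (np.int64(400), np.int64(403)) 226 (np.int64(400), np.int64(415)) 227 (np.int64(400), np.int64(416)) 228 (np.int64(400), np.int64(417)) 229 (np.int64(400), np.int64(418)) 230 (np.int64(400), np.int64(418)) 231 (np.int64(401), np.int64(419)) 232 (np.int64(402), np.int64(420)) 233 (np.int64(403), np.int64(420)) 234 (np.int64(404), np.int64(420)) 235 (np.int64(405), np.int64(420)) 236 (np.int64(406), np.int64(420)) 237 (np.int64(406), np.int64(420)) 238 (np.int64(406), np.int64(420)) 239 (np.int64(406), np.int64(419)) 240 (np.int64(406), np.int64(419)) 241 (np.int64(406), np.int64(419)) 242 (np.int64(407), np.int64(418)) 243 (np.int64(410), np.int64(414)) 244 (np.int64(411), np.int64(413)) 245 (np.int64(410), np.int64(413)) 246 (np.int64(410), np.int64(413)) 247 (np.int64(410), np.int64(413)) 248 (np.int64(410), np.int64(413)) 249 (np.int64(411), np.int64(413)) 250 None 251 None 
244 [191, 181, 102, 192, 191, 191, 173, 12
[... 3163 characters left out ...]
116, 115, 115, 114, 115]
300 [149, 162, 163, 163, 163, 163, 163, 163, 163, 163, 163, 159, 23, 22, 22, 34, 44, 49, 48, 80, 84, 81, 60, 42, 41, 41, 40, 40, 95, 142, 126, 41, 40, 40, 41, 41, 40, 40, 41, 41, 44, 118, 114, 116, 116, 117, 116, 115, 115, 108]
304 [81, 133, 138, 156, 157, 170, 156, 157, 156, 157, 157, 142, 22, 22, 20, 39, 46, 48, 49, 48, 49, 48, 41, 41, 41, 41, 39, 40, 41, 40, 41, 40, 41, 40, 41, 39, 40, 41, 40, 41, 61, 118, 113, 116, 116, 115, 90, 95, 115, 131]
308 [232, 238, 237, 238, 195, 242, 242, 241, 241, 241, 241, 172, 24, 22, 22, 39, 49, 48, 48, 48, 48, 48, 41, 42, 41, 40, 41, 40, 41, 41, 41, 41, 40, 42, 41, 41, 41, 40, 40, 40, 94, 117, 116, 116, 114, 95, 116, 116, 115, 115]
```

```bash
python3 - <<'E'
from h import *
im=grab('wrist');s=get_state()
u=np.array([np.cos(-.219),np.sin(-.219)])
A=onplane(im,[[411.8,249.5]],36)[0];B=onplane(im,[[484,262.5]],46)[0]
print(s['ee_pos'],A,B,'pull',(B-A)[:2]@u,'lateral',(B-A)[:2]@[-u[1],u[0]])
for L in np.array([[24,0],[26,0],[28,0],[30,0]]): print(L[0],-L[0]*u)
E
```

```text
[520.7277468   64.69840678  65.83393736] [573.29814143  77.75508391  36.        ] [604.31373234  67.21319096  46.        ] pull 32.56505381617118 lateral -3.5518525581812157
24 [-23.42676458   5.2140868 ]
26 [-25.37899497   5.64859403]
28 [-27.33122535   6.08310127]
30 [-29.28345573   6.5176085 ]
```

The remaining pull is about 32.5 mm, within the 18–36 range. I'll pull 29 mm first.

Request:
jog_arm --deltas '[{"dx": -0.003,"dy": 0.0007,"dz": 0,"turn": 0,"fingers": 255},{"dx": -0.008,"dy": 0.0018,"dz": 0,"turn": 0,"fingers": 255},{"dx": -0.014,"dy": 0.0031,"dz": 0,"turn": 0,"fingers": 255},{"dx": -0.02,"dy": 0.0045,"dz": 0,"turn": 0,"fingers": 255},{"dx": -0.025,"dy": 0.0056,"dz": 0,"turn": 0,"fingers": 255},{"dx": -0.0283,"dy": 0.0063,"dz": 0,"turn": 0,"fingers": 255},{"dx": -0.0283,"dy": 0.0063,"dz": 0,"turn": 0,"fingers": 255},{"dx": -0.0283,"dy": 0.0063,"dz": 0,"turn": 0,"fingers": 255},{"dx": -0.0283,"dy": 0.0063,"dz": 0,"turn": 0,"fingers": 255},{"dx": -0.0283,"dy": 0.0063,"dz": 0,"turn": 0,"fingers": 255}]' --grip_force 58

```text
time: 11.1
ee_pos: [494.7, 70.7, 65.8]
ee_rot: [0.781, 0.625, 0.003, 0.002]
force: [7.7, -1.9, -3.4]
width: 0.124
finger_force: 58.0
```

```bash
cat > fin.py <<'E'
from idx import *
im,hsv,m,(x,y,w,h),p=go()
g=cv2.cvtColor(im['pixels'],cv2.COLOR_RGB2GRAY)
for r in range(y+h-6,y+h+40,2): print(r,g[r,x-10:x+60].tolist())
E
python3 fin.py
```

```text
11.1 [494.7  70.7  65.8] 1.351 w 0.124 F [ 7.7 -1.9 -3.4] 58.020325899124146
red 448 223 26 28
223 (np.int64(449), np.int64(452)) 224 (np.int64(449), np.int64(453)) 225 (np.int64(448), np.int64(453)) 226 (np.int64(448), np.int64(465)) 227 (np.int64(448), np.int64(467)) 228 (np.int64(448), np.int64(469)) 229 (np.int64(448), np.int64(470)) 230 (np.int64(448), np.int64(470)) 231 (np.int64(450), np.int64(472)) 232 (np.int64(451), np.int64(473)) 233 (np.int64(452), np.int64(473)) 234 (np.int64(454), np.int64(473)) 235 (np.int64(455), np.int64(473)) 236 (np.int64(457), np.int64(473)) 237 (np.int64(457), np.int64(473)) 238 (np.int64(457), np.int64(472)) 239 (np.int64(457), np.int64(472)) 240 (np.int64(457), np.int64(472)) 241 (np.int64(457), np.int64(471)) 242 (np.int64(459), np.int64(471)) 243 (np.int64(461), np.int64(470)) 244 (np.int64(462), np.int64(465)) 245 (np.int64(462), np.int64(465)) 246 (np.int64(462), np.int64(465)) 247 (np.int64(461), np.int64(465)) 248 (np.int64(461), np.int64(465)) 249 (np.int64(462), np.int64(465)) 250 (np.int64(464), np.int64(464)) 251 None 252 None 
245 [1
[... 6394 characters left out ...]
, 41, 40, 41, 40, 41, 41, 42, 40, 40, 41, 41, 41, 40, 40, 40, 40, 39, 44, 74, 118, 117, 116, 122]
287 [235, 235, 236, 235, 235, 235, 168, 25, 25, 21, 25, 25, 24, 41, 59, 66, 75, 78, 78, 78, 78, 78, 77, 76, 77, 77, 77, 77, 78, 77, 77, 53, 42, 41, 42, 41, 42, 40, 41, 53, 133, 159, 158, 158, 122, 62, 41, 42, 40, 40, 41, 40, 40, 40, 40, 41, 40, 41, 40, 39, 40, 40, 40, 41, 56, 96, 119, 116, 116, 133]
289 [195, 241, 241, 241, 239, 232, 160, 25, 24, 22, 21, 21, 28, 46, 61, 68, 77, 78, 78, 78, 77, 77, 77, 77, 76, 76, 77, 59, 54, 55, 45, 42, 42, 41, 42, 41, 43, 41, 42, 77, 139, 159, 159, 159, 114, 46, 41, 41, 40, 40, 40, 41, 41, 41, 41, 40, 41, 40, 40, 41, 41, 41, 40, 40, 63, 112, 119, 118, 116, 116]
```

```bash
cat > rem.py <<'E'
import sys
from h import *
im=grab('wrist');s=get_state();u=np.array([np.cos(-.219),np.sin(-.219)])
a,b,c,d=map(float,sys.argv[1:])
A=onplane(im,[[a,b]],36)[0];B=onplane(im,[[c,d]],46)[0]
print(s['time'],s['ee_pos'],s['force'],A,B,'remaining',(B-A)[:2]@u)
E
python3 rem.py 463.8 250 483.3 262.5
```

```text
11.2 [494.71220646  70.68160446  65.8272453 ] [ 8.13868272 -1.27246508 -3.57119991] [573.17796618  77.62637035  36.        ] [578.14422132  73.15125789  46.        ] remaining 5.819871443265884
```

Request:
jog_arm --deltas '[{"dx": -0.002,"dy": 0.0004,"dz": 0,"turn": 0,"fingers": 255},{"dx": -0.004,"dy": 0.0009,"dz": 0,"turn": 0,"fingers": 255},{"dx": -0.006,"dy": 0.0013,"dz": 0,"turn": 0,"fingers": 255},{"dx": -0.006,"dy": 0.0013,"dz": 0,"turn": 0,"fingers": 255},{"dx": -0.006,"dy": 0.0013,"dz": 0,"turn": 0,"fingers": 255},{"dx": -0.006,"dy": 0.0013,"dz": 0,"turn": 0,"fingers": 255},{"dx": -0.006,"dy": 0.0013,"dz": 0,"turn": 0,"fingers": 255}]'

```text
time: 11.78
ee_pos: [489.1, 72.0, 65.8]
ee_rot: [0.781, 0.625, 0.004, 0.002]
force: [8.7, -1.9, -3.9]
width: 0.127
finger_force: 58.0
```

```bash
python3 - <<'E'
from idx import *
im,hsv,m,(x,y,w,h),p=go()
g=cv2.cvtColor(im['pixels'],cv2.COLOR_RGB2GRAY)
for r in (259,261,262,263,265,269): print(r,g[r,470:500].tolist())
E
```

```text
11.7833 [489.1  72.   65.8] 1.35 w 0.127 F [ 8.7 -1.9 -3.9] 58.024635314941406
red 458 223 28 28
223 (np.int64(459), np.int64(462)) 224 (np.int64(459), np.int64(463)) 225 (np.int64(459), np.int64(464)) 226 (np.int64(459), np.int64(476)) 227 (np.int64(458), np.int64(478)) 228 (np.int64(458), np.int64(480)) 229 (np.int64(458), np.int64(481)) 230 (np.int64(458), np.int64(482)) 231 (np.int64(460), np.int64(483)) 232 (np.int64(461), np.int64(484)) 233 (np.int64(463), np.int64(485)) 234 (np.int64(465), np.int64(485)) 235 (np.int64(466), np.int64(484)) 236 (np.int64(468), np.int64(484)) 237 (np.int64(468), np.int64(484)) 238 (np.int64(468), np.int64(484)) 239 (np.int64(468), np.int64(483)) 240 (np.int64(468), np.int64(483)) 241 (np.int64(468), np.int64(483)) 242 (np.int64(470), np.int64(482)) 243 (np.int64(472), np.int64(481)) 244 (np.int64(473), np.int64(476)) 245 (np.int64(473), np.int64(476)) 246 (np.int64(473), np.int64(476)) 247 (np.int64(472), np.int64(476)) 248 (np.int64(473), np.int64(476)) 249 (np.int64(474), np.int64(476)) 250 (np.int64(475), np.int64(475)) 251 None 252 None 
259 [22, 24, 25, 23, 22, 28, 45, 78, 90, 93, 94, 90, 62, 31, 24, 24, 23, 25, 25, 25, 23, 23, 24, 23, 24, 25, 24, 25, 28, 36]
261 [23, 26, 25, 24, 24, 25, 24, 27, 34, 55, 81, 102, 108, 106, 94, 70, 40, 24, 25, 24, 26, 24, 23, 24, 25, 24, 24, 24, 23, 24]
262 [30, 30, 30, 31, 30, 28, 31, 30, 30, 34, 64, 109, 124, 124, 131, 106, 56, 30, 31, 30, 31, 31, 30, 30, 30, 30, 28, 30, 29, 29]
263 [36, 36, 36, 37, 37, 36, 37, 36, 36, 37, 48, 117, 149, 154, 156, 137, 87, 37, 37, 36, 36, 34, 35, 35, 35, 37, 37, 36, 36, 36]
265 [51, 42, 42, 42, 42, 42, 41, 41, 41, 41, 55, 132, 159, 160, 159, 133, 78, 41, 41, 41, 41, 41, 42, 41, 41, 41, 40, 41, 41, 41]
269 [77, 52, 42, 41, 41, 41, 42, 41, 41, 41, 97, 145, 159, 159, 159, 113, 42, 41, 43, 41, 41, 41, 41, 41, 42, 42, 41, 42, 41, 40]
```

```bash
python3 rem.py 474.9 250 483.4 262.5; python3 - <<'E'
from h import *
im=grab('wrist');u=np.array([np.cos(-.219),np.sin(-.219)])
B=onplane(im,[[483.4,262.5]],46)[0]
for z in (46,43,40,36): print(z,proj(im,[[B[0],B[1],z]]))
E
```

```text
11.8833 [489.09051863  72.01581313  65.82792987] [ 9.07717249 -1.38390827 -3.84794357] [573.11346298  77.69459452  36.        ] [572.6325582   74.44120058  46.        ] remaining 0.23739314363852282
46 [[483.4 262.5]]
43 [[480.65345562 260.51335994]]
40 [[477.99522761 258.59018593]]
36 [[474.58104741 256.1194951 ]]
```

The index is within 0.25 mm of the rider. I'll hold for a second to check that it is steady.

Request:
jog_arm --deltas '[{"dx": -0.0002,"dy": 0,"dz": 0,"turn": 0,"fingers": 255},{"dx": -0.0002,"dy": 0,"dz": 0,"turn": 0,"fingers": 255},{"dx": -0.0002,"dy": 0,"dz": 0,"turn": 0,"fingers": 255},{"dx": -0.0002,"dy": 0,"dz": 0,"turn": 0,"fingers": 255},{"dx": -0.0002,"dy": 0,"dz": 0,"turn": 0,"fingers": 255},{"dx": -0.0002,"dy": 0,"dz": 0,"turn": 0,"fingers": 255},{"dx": -0.0002,"dy": 0,"dz": 0,"turn": 0,"fingers": 255},{"dx": -0.0002,"dy": 0,"dz": 0,"turn": 0,"fingers": 255},{"dx": -0.0002,"dy": 0,"dz": 0,"turn": 0,"fingers": 255},{"dx": -0.0002,"dy": 0,"dz": 0,"turn": 0,"fingers": 255},{"dx": -0.0002,"dy": 0,"dz": 0,"turn": 0,"fingers": 255},{"dx": -0.0002,"dy": 0,"dz": 0,"turn": 0,"fingers": 255}]'

```text
time: 12.93
ee_pos: [489.1, 72.0, 65.8]
ee_rot: [0.781, 0.625, 0.004, 0.002]
force: [10.5, -2.2, -4.0]
width: 0.123
finger_force: 58.0
```

```bash
python3 - <<'E'
from idx import *
im,hsv,m,(x,y,w,h),p=go()
g=cv2.cvtColor(im['pixels'],cv2.COLOR_RGB2GRAY)
for r in (262,263,265): print(r,g[r,470:500].tolist())
t=grab('top')['pixels'];hs=cv2.cvtColor(t,cv2.COLOR_RGB2HSV)
o=cv2.inRange(hs,(8,190,80),(18,255,255))[190:230,300:360];q=cv2.findNonZero(o);print('orange at barrel',None if q is None else (len(q),q.reshape(-1,2).mean(0)+[300,190]))
E
```

```text
12.9333 [489.1  72.   65.8] 1.35 w 0.123 F [10.5 -2.2 -4. ] 58.027090430259705
red 458 223 28 28
223 (np.int64(459), np.int64(462)) 224 (np.int64(459), np.int64(463)) 225 (np.int64(459), np.int64(464)) 226 (np.int64(458), np.int64(476)) 227 (np.int64(458), np.int64(478)) 228 (np.int64(458), np.int64(480)) 229 (np.int64(458), np.int64(481)) 230 (np.int64(458), np.int64(482)) 231 (np.int64(460), np.int64(483)) 232 (np.int64(461), np.int64(484)) 233 (np.int64(463), np.int64(485)) 234 (np.int64(465), np.int64(485)) 235 (np.int64(466), np.int64(484)) 236 (np.int64(468), np.int64(484)) 237 (np.int64(468), np.int64(484)) 238 (np.int64(468), np.int64(484)) 239 (np.int64(468), np.int64(483)) 240 (np.int64(468), np.int64(483)) 241 (np.int64(469), np.int64(483)) 242 (np.int64(470), np.int64(482)) 243 (np.int64(472), np.int64(481)) 244 (np.int64(473), np.int64(476)) 245 (np.int64(473), np.int64(476)) 246 (np.int64(473), np.int64(476)) 247 (np.int64(472), np.int64(476)) 248 (np.int64(473), np.int64(476)) 249 (np.int64(474), np.int64(476)) 250 (np.int64(475), np.int64(475)) 251 None 252 None 
262 [29, 30, 32, 31, 31, 31, 30, 31, 31, 34, 64, 110, 124, 125, 123, 100, 56, 30, 31, 30, 30, 31, 30, 31, 30, 30, 31, 30, 30, 29]
263 [36, 37, 37, 37, 37, 36, 37, 36, 37, 36, 49, 116, 149, 154, 155, 137, 87, 36, 37, 36, 37, 37, 36, 36, 36, 35, 36, 36, 36, 34]
265 [51, 42, 41, 40, 42, 42, 42, 41, 42, 41, 56, 132, 159, 160, 159, 132, 78, 41, 41, 42, 41, 41, 40, 40, 42, 41, 40, 41, 41, 41]
orange at barrel (93, array([326.33333333, 208.35483871]))
```

The hold is steady and the key is still in the latch, so I'm handing in.

```bash
python3 -c "
from rig import *
print(sign_off())"
```

```text
the job is handed in; nothing more can be done
None
```

I handed in the job at about 13 s: the key is in the latch and turned to its stop, the hook is clear of the jaw, and the gripper holds the jaw open with the index line about 0.2 mm from the rider by camera.

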